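# Draw the specimen tray out of its runner and hold it over the light pad

### The arm

A 6-joint arm with a two-finger parallel gripper is mounted at the origin on the work surface. World frame = base frame: x ahead of the robot, y to its left, z up, the work surface at z = 0. Lengths are in mm, angles in rad, forces in N, time in s.
With the tool pointing down it reaches from about 300 to 850 mm from the base axis. Payload 5.4 kg.
Tool frame: the origin (TCP) lies at the centre of the arm's flange, where the gripper is bolted on; the fingertips stand 173 mm ahead of it and the grasp point (between the pads) lies 155 mm ahead of it; y points along the fingers, x is the direction in which the jaws open and shut, and the axes are right-handed (so a half turn about y gives the same grasp; the last joint's range is limited). The gripper opens to 85 mm and grips with 20 to 120 N. Pads are 22 mm wide; open, the fingers measure 114 mm over their backs; the gripper's body (76 mm by 85 mm) begins 54 mm behind the grasp point. The pads swing forward as they close: fully open they stand 13 mm farther back than shut.
Start: joints at [-1.471, 0.158, 1.597, -0, 1.386, -0.21], TCP at [175.276, -547.619, 404.699] pointing down, gripper open.
Joint ranges: [-2.91, 2.91], [-0.94, 2.29], [0.18, 2.7], [-1.29, 4.43], [0.17, 2.64], [-3, 3]. Speed limits (rad/s): [2.57, 2.57, 3.14, 3.14, 3.14, 3.14].

### API

Orientations are given as a unit quaternion [w, x, y, z].
In Python, from workcell import status, get_image, camera_info, workorder gives the robot as it stands.
- The arm moves only by the tool drive_tool, never from a script. Its argument "motion" is a list of rows, each a list of 3 entries, a list of its own where there are three numbers: the opening, from -1 (shut) to 1 (fully open), so that 0 is half open, then the shift along the tool's x, y, z in mm, then the turn, a rotation vector about the tool's x, y, z in rad. In form: [[gripper, [dx, dy, dz], [ax, ay, az]], ...]. A call has 1 to 10 rows; each row shifts and turns the commanded pose from where the row before left it, along the tool's axes as they then stand; what a row does not reach is not made up. A row lasts 1/10 s, in which the tool goes at most 50 mm and 8.59 degrees, less where a joint would pass 70% of its speed; a pose out of reach is approached as far as the arm can. A call is refused whole if a number of a shift passes 50 or a number of a turn 0.15, either way. A call with a gripper value outside its range is refused whole. The fingers move at their own pace and stop on an object; "force" is the grip in N (left out, the last holds). Time passes only in rows, so rows that do not move let the fingers close. It gives the time, the measured TCP pose, the force and the opening at its end, in the units of the state.
- status.read_state(): the state, without advancing time (a new reading comes with each control period).
- get_image(name): name is "scene" or "top" or "wrist"; returns (picture, depth): 384x512x3 uint8, red, green, blue; 384x512 float32, mm along the optical axis (not along the pixel's ray), 0 where there is no reading.
- camera_info(name): a dict with "fx", "fy", "cx", "cy" (pixels), "rvec" (rotation vector, rad) and "tvec" (3), from world to camera coordinates, as OpenCV has them. Camera axes: x right, y down, z forward; pixel columns grow to the right and rows downward; lengths in mm; the calibration is good to about 2 mm. A picture is of the moment at which its call begins: read the wrist's pose just before it. camera_info takes no time and is no camera call; for the wrist camera it gives the pose at the moment of the call.
- workorder.close_job(): hands the job in, once; it reports no verdict.
The state is a dict: "time": time; "joint_positions": joint angles; "joint_vel": joint speeds; "tau": joint torques, N m; "position": TCP position; "orientation": TCP orientation; "ft_force": force on the tool from outside, world axes, zero at the start; "torque": the same for the moment, N m; "finger_gap": opening from 0.0 (shut) to 1.0 (fully open).
Only numpy, scipy, OpenCV 4.12 (cv2) and the standard library are available. Lean on these libraries where they do the work, as an engineer would, in place of code of your own. Each camera call takes 0.05 s, during which the arm holds its last target.

### The job

Take the blue specimen tray by its yellow grip, slide it gently along its runner until it is completely out from under the orange lips, then lift it and hold it over the middle of the white light pad, level and still, with its underside about 10 cm above the pad. Keep the tray level all the way so that both dishes stay in their wells, and leave the other things on the bench alone. Finish while still holding the tray there: do not put it down or let go.

Things in the scene. Friction and masses are not known exactly. Their poses are not given: they have to be found in the camera images.
- dock: Fixed runner the tray sits in: white floor 6 mm thick, 138 mm wide, from x = -175 to +155 mm; grey side walls all along, inner faces 118 mm apart, tops 15 mm above the bench. Origin on the bench, on the centre line, below the front ends of the lips. +x runs along the runner to its closed rear end (stop at x = +149 mm), z up; the tray comes out to -x, the open front, roughly towards the robot.
- dock_mouth (a point): On the runner's centre line between the front ends of the orange lips, 15 mm above the bench; axes as the runner's. The lips run from here to the rear end, one on each wall, reaching inward over the tray's edges: undersides 15 mm, tops 20 mm above the bench, gap between them 94 mm.
- tray_grip (a point): Centre of the tray's yellow grip: an upright block 50 mm long (tray x), 14 mm thick (tray y), 40 mm high, on a slim blue stem. The point lies 80 mm above the tray's underside, on the tray's middle; axes as the tray's. Gripped across its 14 mm thickness, the tray hangs balanced.
- tray: Blue tray, loose, 0.2 to 0.4 kg: plate 150 (x) by 110 (y) by 5 mm, two windows, a low-walled well in front of and behind the stem. Origin at the middle of its underside, z up, x along the runner. It starts on the runner's floor, its middle 30 to 68 mm behind the lips' front ends, 4 mm of play each side and under the lips; it is clear of the lips once its middle is at dock x = -75 mm.
- dish0_mid (a point): Centre (half-way up) of the clear closed dish with a green leaf, 54 mm across, 14 mm high, loose in the tray's front well.
- dish1_mid (a point): Centre (half-way up) of the clear closed dish with a pink disc of onion skin, 54 mm across, 14 mm high, loose in the tray's rear well.
- well0 (a point): Where dish0's centre belongs: 12 mm above the tray's underside, 42 mm in front (-x) of its middle.
- well1 (a point): Where dish1's centre belongs: 12 mm above the tray's underside, 42 mm behind (+x) its middle.
- pad: Light pad, fixed: a flat grey-framed square plate 170 x 170 x 10 mm with a plain white lit face; it lies to the left or right of the runner (a pink exercise book of like size lies on the other side). Origin at the centre of its underside.
- pad_top (a point): Middle of the light pad's top face, 10 mm above the bench.
- dropper: Amber dropper bottle with a red bulb, 40 mm across, 104 mm high; origin under its centre. Leave alone.
- beaker: Empty glass beaker, 76 mm across, 90 mm high; origin under its centre. Leave alone.
- spare_dish: Clear closed dish on the bench with paper scraps, 60 mm across, 15 mm high; origin under its centre. Leave alone.
- slide_box: Green slide box, 80 x 100 x 30 mm; origin under its centre. Leave alone.
- reagent: Clear bottle with a blue cap, 56 mm across, 110 mm high; origin under its centre. Leave alone.
- pen: Pink and white pen lying down, 120 x 9 x 9 mm; origin under its centre. Leave alone.
Things that resemble listed ones, but are neither listed nor needed, are in the scene too. Of the things that look like the tray, the largest one is meant. What is shaped like the part that bears dish1_mid but purple is not meant.

How it is judged (in metres and radians):
On the way, in this order (a step that is already met when the one before it is completed fails the run):
1. the tray is drawn along the runner, still low, until it is out from under the lips (x of tray in the frame of dock between -0.2 and -0.07 m and z of tray in the frame of dock below 0.02 m), for 0.05 s.
2. the tray is lifted clear of the runner, carried by the fingers (height (world z) of tray above 0.04 m and contact force between tray and dock below 0.1 N and contact force between the fingers and tray above 1 N), for 0.1 s.
At the end, for the whole second after the job is handed in: The fingers hold the tray still (under 0.02 m/s and 0.15 rad/s), its middle within 45 mm sideways of the pad's middle, its underside 60 to 150 mm above the pad's face, level within 0.08 rad (4.6 degrees), touching neither runner nor pad, each dish within 12 mm of its place in its well (horizontal distance between tray and pad_top below 0.045 m and z of tray in the frame of pad_top between 0.06 and 0.15 m and angle between tray's own z axis and vertical below 0.08 rad and linear speed of tray below 0.02 m/s and angular speed of tray below 0.15 rad/s and contact force between the fingers and tray above 1 N and contact force between tray and dock below 0.1 N and contact force between tray and pad below 0.1 N and distance between dish0_mid and well0 below 0.012 m and distance between dish1_mid and well1 below 0.012 m); the arm keeps its last pose, push and grip.
It fails at once if the tray is tipped by more than 0.25 rad (angle between tray's own z axis and vertical above 0.25 rad).
It fails at once if a dish leaves its well (distance between dish0_mid and well0 above 0.025 m or distance between dish1_mid and well1 above 0.025 m).
It fails at once if the tray is forced against the runner with more than 40 N (contact force between tray and dock above 40 N).
It fails at once if another thing on the bench is moved by more than 30 mm (distance of any of dropper, beaker, spare_dish, slide_box, reagent, pen from where it was at the start of the episode above 0.03 m).
It also fails if it takes over 48 s, if anything falls off the work surface, if the arm or the gripper's body presses on something with over 40 N, if the wrist force passes 120 N, or if a joint passes its speed limit or range.

## Working session

There is one attempt and no reset: what is moved stays moved. The work goes in short steps, Python scripts to look and compute and a tool call to move; the robot and the scene stay as the last step left them, time stands still between calls to the robot, and variables do not carry over. Pictures are saved under pics/ and viewed, and the job is handed in when it is done.

Besides the shell and the picture viewer there is one more tool, called after "Emit:" by a JSON object that holds its "method" and its "body", one argument or row to a line. drive_tool: Moves the arm, as the interface text tells. Its arguments: {"type":"object","properties":{"motion":{"type":"array","items":{"type":"array"}},"force":{"type":"number"}},"required":["motion"]}

```bash
ls; mkdir -p pics; cat > h.py <<'E'
import numpy as np, cv2
from workcell import status, get_image, camera_info, workorder
def grab(n,tag):
    ci=camera_info(n); im,d=get_image(n)
    cv2.imwrite(f'pics/{tag}.png',cv2.cvtColor(im,cv2.COLOR_RGB2BGR)); np.savez(f'{tag}.npz',im=im,d=d,**{k:np.array(v) for k,v in ci.items()})
    return im,d,ci
def world(d,ci):
    R=cv2.Rodrigues(np.array(ci['rvec'],float))[0];t=np.array(ci['tvec'],float).ravel()
    v,u=np.mgrid[0:d.shape[0],0:d.shape[1]]
    P=np.stack([(u-ci['cx'])/ci['fx']*d,(v-ci['cy'])/ci['fy']*d,d],-1)
    return (P-t)@R
E
python3 - <<'E'
from h import *
grab('scene','s0');grab('top','t0')
a=cv2.imread('pics/t0.png');b=cv2.imread('pics/s0.png')
s=status.read_state();print(s)
for n in('scene','top'):print(camera_info(n))
E
```

```text
pics
{'time': 0.1, 'joint_positions': array([-1.47113661e+00,  1.59020509e-01,  1.59813610e+00, -1.89838093e-05,
        1.38619539e+00, -2.10139522e-01]), 'joint_vel': array([-1.65905307e-04, -3.69013964e-03, -5.22704377e-03, -8.26792446e-04,
        6.56638111e-04, -1.64054796e-05]), 'tau': array([-1.26288793e-03, -3.96992791e+01, -3.32337892e+01, -3.07372738e-04,
        4.22506899e-03, -1.98083222e-05]), 'position': array([ 175.22856789, -547.38082884,  403.78079498]), 'orientation': array([ 0.57161353, -0.57069543,  0.41729168, -0.41645209]), 'ft_force': array([-0.75555224,  0.03716177, -0.68809771]), 'torque': array([-0.01072714,  0.04255592, -0.00774935]), 'finger_gap': 0.9989494239796672}
{'fx': 425.3127535810269, 'fy': 425.3127535810269, 'cx': 252.4668282225682, 'cy': 192.5462326627373, 'rvec': array([ 2.35986548,  1.07492037, -0.30235567]), 'tvec': array([-369.52332774, -290.88364364, 1595.28494083])}
{'fx': 481.2371213205771, 'fy': 481.2371213205771, 'cx': 256.50498638990257, 'cy': 202.2172778341773, 'rvec': array([ 2.18140899, -2.15896212,  0.11071423]), 'tvec': array([ -16.3846773 ,  533.96565835, 1484.31781513])}
```

View pics/t0.png

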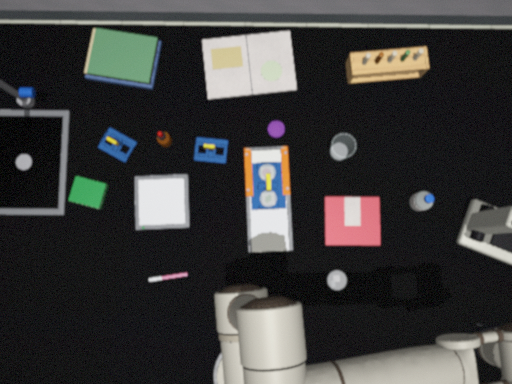

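View pics/s0.png

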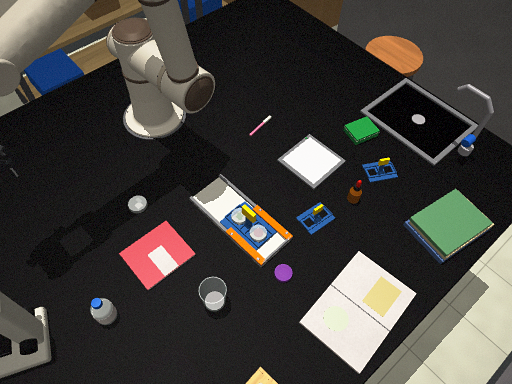

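Candidates in the top picture: the blue tray in the runner at (268,182), and two smaller blue look-alikes at (117,145) and (211,150). The tray is the one in the runner, being the largest and sitting under the orange lips. The pad is the white square at (162,201), the pink book is at (352,221), and the purple decoy disc is at (276,129). Next I take a close crop and measure.

```bash
python3 - <<'E'
from h import *
from scipy.spatial.transform import Rotation as Ro
out=[]
for n,tag,box in(('top','t0',(225,125,310,265)),('scene','s0',(180,165,305,275))):
    z=np.load(tag+'.npz');ci={k:z[k] for k in z.files if k not in('im','d')};im=z['im'];W=world(z['d'],ci)
    x0,y0,x1,y1=box
    cv2.imwrite(f'pics/{tag}crop.png',cv2.cvtColor(cv2.resize(im[y0:y1,x0:x1],None,fx=4,fy=4,interpolation=cv2.INTER_CUBIC),cv2.COLOR_RGB2BGR))
    hsv=cv2.cvtColor(im,cv2.COLOR_RGB2HSV);H,S,V=[hsv[...,i].astype(int) for i in range(3)]
    ii=np.zeros(H.shape,bool);ii[y0:y1,x0:x1]=1
    def rep(name,m):
        p=W[m];p=p[np.isfinite(p).all(1)];
        if len(p)<5:print(name,len(p));return
        r=cv2.minAreaRect(p[:,:2].astype(np.float32)); print(n,name,len(p),'med',np.median(p,0).round(1),'z5-95',np.percentile(p[:,2],[5,95]).round(1),'rect',np.round(r[0],1),np.round(r[1],1),round(r[2],1))
    rep('yellow',ii&(H>22)&(H<35)&(S>150)&(V>120))
    rep('yellowtop',ii&(H>22)&(H<35)&(S>150)&(V>120)&(W[...,2]>78))
    rep('orange',ii&(H>8)&(H<19)&(S>150)&(V>120))
    rep('blue',ii&(H>100)&(H<120)&(S>150)&(V>60))
    rep('white',ii&(S<40)&(V>190)&(W[...,2]<10))
    c=(162,201) if n=='top' else (311,160)
    jj=np.zeros(H.shape,bool);jj[c[1]-36:c[1]+36,c[0]-36:c[0]+36]=1
    rep('pad',jj&(S<40)&(V>90)&(W[...,2]<16))
    rep('padwhite',jj&(S<40)&(V>210)&(W[...,2]<16))
s=status.read_state();q=s['orientation'];print(Ro.from_quat(np.r_[q[1:],q[0]]).as_matrix().round(4))
E
```

```text
top yellow 35 med [587.3 -44.4 105.9] z5-95 [102.2 111. ] rect [494.7 -31.7] [ 12.1 229.2] 82.1
top yellowtop 35 med [587.3 -44.4 105.9] z5-95 [102.2 111. ] rect [494.7 -31.7] [ 12.1 229.2] 82.1
top orange 558 med [632.6  -9.9  19.5] z5-95 [-0.8 25.5] rect [551.  -47.4] [333.2 145.7] 3.3
top blue 595 med [591.2 -21.3  11.4] z5-95 [ 2.1 19.7] rect [585.  -22.2] [373.3 161.6] 19.9
top white 1204 med [489.  -48.2   5.6] z5-95 [0.3 9.3] rect [546.  -45.4] [322.4 119.7] 4.0
top pad 2793 med [535.7 290.4  10.2] z5-95 [ 2.9 14.9] rect [536.  294.1] [176.2 176.8] 3.6
top padwhite 1896 med [533.9 291.7  10.6] z5-95 [ 5.3 15.1] rect [535.5 291.6] [144.2 144.3] 2.1
scene yellow 109 med [596.6 -48.7 102.6] z5-95 [ 74.7 108.5] rect [592.2 -44.9] [51.2 15.5] 3.9
scene yellowtop 96 med [594.7 -48.  103.7] z5-95 [ 83.5 108.7] rect [592.2 -44.8] [51.2 15.5] 4.2
scene orange 646 med [638.7 -86.8  19.3] z5-95 [15.  23.7] rect [ 838.4 -182.6] [200.7 712. ] 54.9
scene blue 722 med [602.2 -56.9  11.5] z5-95 [ 3.2 21.7] rect [ 765.7 -238.6] [258.2 722. ] 33.3
scene white 1001 med [492.5 -44.6   5.6] z5-95 [1.6 9.2] rect [590.7  28.2] [394.5 284.5] 69.7
scene pad 1831 med [540.3 287.9  10.1] z5-95 [ 5.6 14. ] rect [537.7 292.3] [169.8 174.8] 2.6
scene padwhite 1351 med [538.8 290.8  10.3] z5-95 [ 5.8 14.1] rect [536.2 294.4] [148.7 152.2] 2.8
[[ 3.049e-01 -2.000e-04  9.524e-01]
 [-9.524e-01  1.700e-03  3.049e-01]
 [-1.700e-03 -1.000e+00  3.000e-04]]
```

```bash
cd pics; ls -la
```

```text
total 1272
drwxr-xr-x 2 agent agent   4096 Dec  7 15:33 .
drwxr-xr-x 3 agent agent   4096 Dec  7 15:33 ..
-rw-r--r-- 1 agent agent 375833 Dec  7 15:33 s0.png
-rw-r--r-- 1 agent agent 298819 Dec  7 15:33 s0crop.png
-rw-r--r-- 1 agent agent 368747 Dec  7 15:33 t0.png
-rw-r--r-- 1 agent agent 242499 Dec  7 15:33 t0crop.png
```

View pics/t0crop.png

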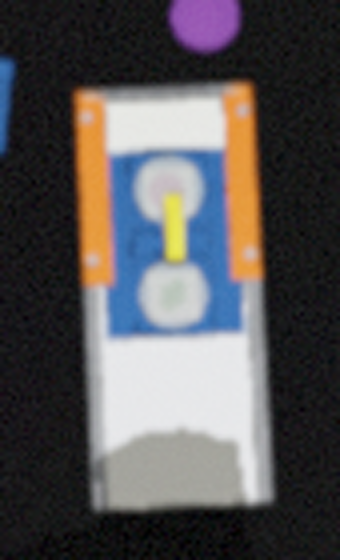

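```bash
python3 - <<'E'
from h import *
for n,tag,box in(('top','t0',(225,140,310,262)),('scene','s0',(185,170,300,268))):
    z=np.load(tag+'.npz');ci={k:z[k] for k in z.files if k not in('im','d')};im=z['im']
    # intersect rays with plane z=h rather than noisy depth
    R=cv2.Rodrigues(z['rvec'])[0];C=-R.T@z['tvec'].ravel()
    v,u=np.mgrid[0:384,0:512];D=np.stack([(u-z['cx'])/z['fx'],(v-z['cy'])/z['fy'],np.ones(u.shape)],-1)@R
    pl=lambda h:C+D*((h-C[2])/D[...,2])[...,None]
    hsv=cv2.cvtColor(im,cv2.COLOR_RGB2HSV);H,S,V=[hsv[...,i].astype(int) for i in range(3)]
    ii=np.zeros(H.shape,bool);x0,y0,x1,y1=box;ii[y0:y1,x0:x1]=1
    m=(ii&(H>7)&(H<19)&(S>140)&(V>120)).astype(np.uint8)
    k,l,st,ce=cv2.connectedComponentsWithStats(m)
    cs=[]
    for i in range(1,k):
        if st[i,4]<60: continue
        p=pl(20)[l==i][:,:2].astype(np.float32);r=cv2.minAreaRect(p);vx=cv2.fitLine(p,cv2.DIST_L2,0,.01,.01).ravel()
        print(n,'lip',st[i,4],np.round(r[0],1),np.round(r[1],1),round(r[2],2),'yaw',np.degrees(np.arctan(vx[1]/vx[0])).round(2),'cen',p.mean(0).round(1)); cs.append(p.mean(0))
    m=ii&(H>22)&(H<35)&(S>120)&(V>110)
    if n=='top':
        p=pl(106)[m][:,:2].astype(np.float32);r=cv2.minAreaRect(p);vx=cv2.fitLine(p,cv2.DIST_L2,0,.01,.01).ravel();print('grip',len(p),p.mean(0),r,np.degrees(np.arctan(vx[1]/vx[0])))
    # pad white outline
    m=(S<40)&(V>110); w=np.zeros_like(m);
    c=(162,201) if n=='top' else (311,160);w[c[1]-36:c[1]+36,c[0]-40:c[0]+40]=1
    p=pl(10)[m&w][:,:2].astype(np.float32);print('pad',cv2.minAreaRect(p))
E
```

```text
top lip 289 [634.7  19. ] [154.5  22.1] 3.31 yaw 3.13 cen [630.5  18.8]
top lip 297 [ 640.3 -101.7] [151.6  22.7] 3.18 yaw 2.6 cen [ 637.9 -102.1]
grip 51 [587.73444  -44.881554] ((588.7406005859375, -46.01251220703125), (45.266361236572266, 8.957043647766113), 0.46208906173706055) 2.0953724
pad ((535.9755859375, 291.9774475097656), (171.40838623046875, 172.05072021484375), 3.321118116378784)
scene lip 323 [633.5  16.2] [156.1  23.8] 3.06 yaw 3.29 cen [634.8  16.3]
scene lip 332 [639.3 -99.9] [154.8  22.5] 3.28 yaw 3.05 cen [640.7 -99.9]
pad ((537.5702514648438, 291.0702819824219), (167.54241943359375, 168.19161987304688), 3.132291555404663)
```

Chosen grip: centre about (590,-45,86) with yaw 3.2°. Its place in the runner, between the orange lips and bearing the pink dish, was checked in the close crop. The pad centre is about (537,291). First I turn the tool to the runner's heading and travel at height.

Emit:
{"method": "drive_tool", "body": {
  "motion": [
    [1, [0, 0, 0], [0, 0.127, 0]],
    [1, [0, 0, 0], [0, 0.127, 0]],
    [1, [-30, 0, 27], [0, 0, 0]],
    [1, [-30, 0, 27], [0, 0, 0]],
    [1, [-30, 0, 27], [0, 0, 0]],
    [1, [-30, 0, 27], [0, 0, 0]],
    [1, [-30, 0, 27], [0, 0, 0]],
    [1, [-30, 0, 27], [0, 0, 0]],
    [1, [-30, 0, 27], [0, 0, 0]],
    [1, [-30, 0, 27], [0, 0, 0]]
  ],
  "force": 60
}}

```text
time: 1.1
position: [378.2, -294.4, 404.4]
orientation: [0.514, -0.514, 0.486, -0.486]
ft_force: [0.4, 0.6, -0.1]
finger_gap: 0.999
```

Emit:
{"method": "drive_tool", "body": {
  "motion": [
    [1, [-30, 0, 27], [0, 0, 0]],
    [1, [-30, 0, 27], [0, 0, 0]],
    [1, [-30, 0, 27], [0, 0, 0]],
    [1, [-30, 0, 27], [0, 0, 0]],
    [1, [-30, 0, 27], [0, 0, 0]],
    [1, [-30, 0, 27], [0, 0, 0]],
    [1, [-30, 0, 27], [0, 0, 0]],
    [1, [0, 0, 0], [0, 0, 0]],
    [1, [0, 0, 0], [0, 0, 0]]
  ]
}}

```text
time: 2.0
position: [554.6, -75.1, 404.0]
orientation: [-0.514, 0.515, -0.486, 0.485]
ft_force: [-0.8, 0.1, -0.7]
finger_gap: 0.999
```

```bash
cat >> h.py <<'E'
from scipy.spatial.transform import Rotation as Ro
def tool():
    s=status.read_state();q=s['orientation'];return s,Ro.from_quat(np.r_[q[1:],q[0]]).as_matrix()
E
python3 - <<'E'
from h import *
s,R=tool();print(s['time'],s['position'],R.round(4),s['finger_gap'])
grab('wrist','w0')
E
```

```text
2.0 [554.61337501 -75.11999142 404.04516842] [[ 5.750e-02 -1.400e-03  9.983e-01]
 [-9.983e-01  0.000e+00  5.750e-02]
 [-1.000e-04 -1.000e+00 -1.400e-03]] 0.9992584261048774
```

View pics/w0.png

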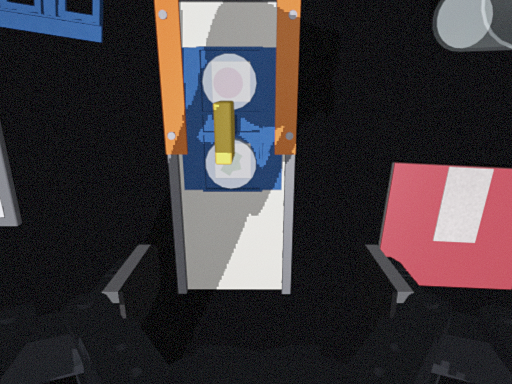

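The wrist view shows the tray between the lips, with its grip top near (223,130), the pink dish at (229,82) and the leaf dish at (231,163). I'll measure the grip and the lips here.

```bash
python3 - <<'E'
from h import *
z=np.load('w0.npz');im=z['im'];ci={k:z[k] for k in z.files if k not in('im','d')}
R=cv2.Rodrigues(z['rvec'])[0];C=-R.T@z['tvec'].ravel()
v,u=np.mgrid[0:384,0:512];D=np.stack([(u-z['cx'])/z['fx'],(v-z['cy'])/z['fy'],np.ones(u.shape)],-1)@R
pl=lambda h:(C+D*((h-C[2])/D[...,2])[...,None])[...,:2].astype(np.float32)
W=world(z['d'],ci)
hsv=cv2.cvtColor(im,cv2.COLOR_RGB2HSV);H,S,V=[hsv[...,i].astype(int) for i in range(3)]
y=(H>20)&(H<35)&(S>140)&(V>60);y[:,:190]=0;y[:,260:]=0
p=W[y];print('yellow',len(p),np.percentile(p[:,2],[2,10,50,90,98]).round(1))
t=y&(W[...,2]>101);p=W[t][:,:2].astype(np.float32);print('top depth',len(p),cv2.minAreaRect(p),p.mean(0))
p=pl(106)[t];print('top plane',cv2.minAreaRect(p),p.mean(0))
o=(H>5)&(H<19)&(S>140)&(V>80)&(u>150)&(u<305)&(v<170)
k,l,st,ce=cv2.connectedComponentsWithStats(o.astype(np.uint8))
for i in range(1,k):
    if st[i,4]>300:
        p=pl(20)[l==i];r=cv2.minAreaRect(p);f=cv2.fitLine(p,2,0,.01,.01).ravel();print('lip',st[i],r,np.degrees(np.arctan(f[1]/f[0])))
b=(H>100)&(H<125)&(S>120)&(V>50)&(u>175)&(u<290)&(v>40)&(v<200)
print('tray',cv2.minAreaRect(pl(11)[b]), np.median(W[b],0))
E
```

```text
yellow 997 [ 79.1  95.9 104.5 105.5 106. ]
top depth 872 ((599.4208984375, -48.37598419189453), (28.35555076599121, 65.69327545166016), 72.26913452148438) [595.03564 -46.14818]
top plane ((591.2628784179688, -46.60595703125), (48.01421356201172, 14.306757926940918), 3.48638653755188) [595.1565   -46.241035]
lip [ 154    0   33  155 3466] ((628.2935791015625, 15.100662231445312), (146.84292602539062, 23.5707950592041), 3.191169023513794) 3.1269007
lip [ 275    0   26  155 3271] ((634.9773559570312, -100.74822998046875), (146.80859375, 22.53413200378418), 3.397143840789795) 3.2806342
tray ((590.2967529296875, -45.69491958618164), (149.66598510742188, 107.98013305664062), 3.29793381690979) [593.12452019 -55.26721708   9.91451635]
```

Emit:
{"method": "drive_tool", "body": {
  "motion": [
    [1, [-9, 0, 13], [0, 0, 0]],
    [1, [-9, 0, 13], [0, 0, 0]],
    [1, [-9, 0, 12], [0, 0, 0]],
    [1, [0, 30, 0], [0, 0, 0]],
    [1, [0, 30, 0], [0, 0, 0]],
    [1, [0, 30, 0], [0, 0, 0]],
    [1, [0, 30, 0], [0, 0, 0]],
    [1, [0, 25, 0], [0, 0, 0]],
    [1, [0, 18, 0], [0, 0, 0]],
    [1, [0, 0, 0], [0, 0, 0]]
  ]
}}

```text
time: 3.05
position: [589.0, -47.7, 238.5]
orientation: [-0.512, 0.514, -0.488, 0.484]
ft_force: [0.3, 1.1, -1.0]
finger_gap: 0.999
```

```bash
python3 - <<'E'
from h import *
s,R=tool();print(s['time'],s['position'],R.round(4),s['ft_force'])
grab('wrist','w1')
E
```

```text
3.05 [588.97326337 -47.65485982 238.54296831] [[ 0.0537 -0.0065  0.9985]
 [-0.9986  0.0016  0.0537]
 [-0.002  -1.     -0.0064]] [ 0.2718082   1.07191067 -0.96449934]
```

View pics/w1.png

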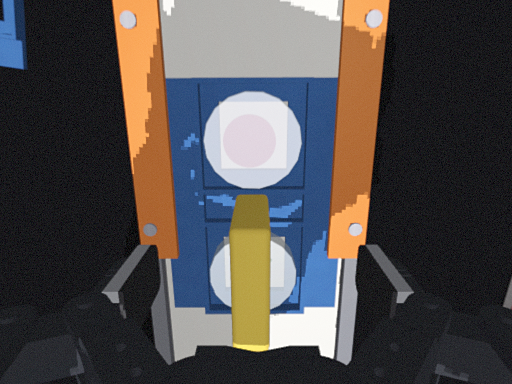

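Emit:
{"method": "drive_tool", "body": {
  "motion": [
    [1, [0, 0, 0], [0, 0, 0]],
    [1, [0, 0, 0], [0, 0, 0]]
  ]
}}

```text
time: 3.3
position: [591.6, -47.3, 243.5]
orientation: [0.514, -0.513, 0.485, -0.487]
ft_force: [0.6, -0.0, -0.1]
finger_gap: 1.002
```

```bash
python3 - <<'E'
from h import *
s,R=tool();print(s['time'],s['position'],R.round(4),s['ft_force'])
z=np.load('w1.npz');im=z['im'];ci={k:z[k] for k in z.files if k not in('im','d')}
W=world(z['d'],ci);hsv=cv2.cvtColor(im,cv2.COLOR_RGB2HSV);H,S,V=[hsv[...,i].astype(int) for i in range(3)]
y=(H>20)&(H<35)&(S>140)&(V>60)&(W[...,2]>102);p=W[y];r=cv2.minAreaRect(p[:,:2].astype(np.float32));print(r,np.median(p,0))
E
```

```text
3.3 [591.55277518 -47.25235062 243.48075587] [[ 5.520e-02  2.800e-03  9.985e-01]
 [-9.985e-01 -9.000e-04  5.520e-02]
 [ 1.000e-03 -1.000e+00  2.800e-03]] [ 0.6217126  -0.0140983  -0.06955126]
((613.2977294921875, -44.43724060058594), (94.47216033935547, 13.496729850769043), 3.0744214057922363) [595.16587112 -45.36478852 104.54928237]
```

Emit:
{"method": "drive_tool", "body": {
  "motion": [
    [1, [-1.5, 2, 0], [0, 0, 0]],
    [-0.3, [0, 0, 0], [0, 0, 0]],
    [-0.5, [0, 0, 0], [0, 0, 0]],
    [-0.8, [0, 0, 0], [0, 0, 0]],
    [-1, [0, 0, 0], [0, 0, 0]],
    [-1, [0, 0, 0], [0, 0, 0]],
    [-1, [0, 0, 0], [0, 0, 0]],
    [-1, [0, 0, 0], [0, 0, 0]],
    [-1, [0, 0, 0], [0, 0, 0]],
    [-1, [0, 0, 0], [0, 0, 0]]
  ],
  "force": 50
}}

```text
time: 4.3
position: [590.9, -45.0, 239.7]
orientation: [0.514, -0.514, 0.486, -0.486]
ft_force: [0.2, 1.6, -0.5]
finger_gap: 0.158
```

```bash
python3 - <<'E'
from h import *
s,R=tool();print(s['time'],s['position'],R.round(4),s['ft_force'],s['torque'])
grab('wrist','w2')
E
```

```text
4.3 [590.92149654 -44.99810558 239.70074015] [[ 5.580e-02  1.000e-04  9.984e-01]
 [-9.984e-01  3.000e-04  5.580e-02]
 [-3.000e-04 -1.000e+00  1.000e-04]] [ 0.19151412  1.64189108 -0.45880483] [ 0.20719894 -0.00503257 -0.03440052]
```

View pics/w2.png

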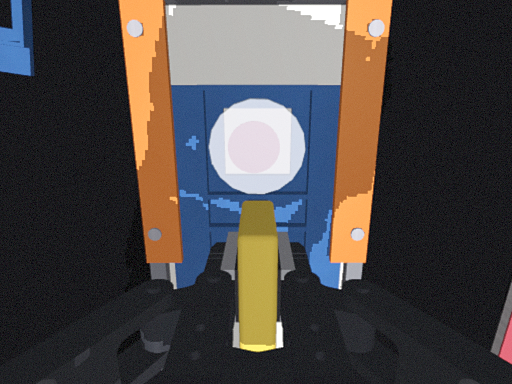

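Gripped: the gap matches the 14 mm block and the forces are small. Now I slide gently.

Emit:
{"method": "drive_tool", "body": {
  "motion": [
    [-1, [0, 0, -1], [0, 0, 0]],
    [-1, [0, 0, -2], [0, 0, 0]],
    [-1, [0, 0, -3], [0, 0, 0]],
    [-1, [0, 0, -4], [0, 0, 0]],
    [-1, [0, 0, -4], [0, 0, 0]],
    [-1, [0, 0, -4], [0, 0, 0]],
    [-1, [0, 0, -4], [0, 0, 0]],
    [-1, [0, 0, -4], [0, 0, 0]],
    [-1, [0, 0, -4], [0, 0, 0]],
    [-1, [0, 0, -4], [0, 0, 0]]
  ]
}}

```text
time: 5.35
position: [556.6, -47.1, 239.7]
orientation: [-0.514, 0.514, -0.486, 0.486]
ft_force: [1.0, 0.8, -2.1]
finger_gap: 0.158
```

Emit:
{"method": "drive_tool", "body": {
  "motion": [
    [-1, [0, 0, -4], [0, 0, 0]],
    [-1, [0, 0, -4], [0, 0, 0]],
    [-1, [0, 0, -4], [0, 0, 0]],
    [-1, [0, 0, -4], [0, 0, 0]],
    [-1, [0, 0, -4], [0, 0, 0]],
    [-1, [0, 0, -4], [0, 0, 0]],
    [-1, [0, 0, -4], [0, 0, 0]],
    [-1, [0, 0, -4], [0, 0, 0]],
    [-1, [0, 0, -4], [0, 0, 0]],
    [-1, [0, 0, -4], [0, 0, 0]]
  ]
}}

```text
time: 6.35
position: [516.6, -49.3, 239.7]
orientation: [-0.514, 0.514, -0.486, 0.486]
ft_force: [0.8, -0.1, -0.8]
finger_gap: 0.161
```

Emit:
{"method": "drive_tool", "body": {
  "motion": [
    [-1, [0, 0, -4], [0, 0, 0]],
    [-1, [0, 0, -4], [0, 0, 0]],
    [-1, [0, 0, -4], [0, 0, 0]],
    [-1, [0, 0, -4], [0, 0, 0]],
    [-1, [0, 0, -4], [0, 0, 0]],
    [-1, [0, 0, -4], [0, 0, 0]],
    [-1, [0, 0, -4], [0, 0, 0]],
    [-1, [0, 0, -4], [0, 0, 0]],
    [-1, [0, 0, -4], [0, 0, 0]],
    [-1, [0, 0, -4], [0, 0, 0]]
  ]
}}

```text
time: 7.35
position: [476.7, -51.5, 239.7]
orientation: [-0.514, 0.514, -0.486, 0.486]
ft_force: [1.0, -0.7, -3.6]
finger_gap: 0.154
```

Emit:
{"method": "drive_tool", "body": {
  "motion": [
    [-1, [0, 0, -3], [0, 0, 0]],
    [-1, [0, 0, -2], [0, 0, 0]],
    [-1, [0, 0, -1], [0, 0, 0]],
    [-1, [0, 0, 0], [0, 0, 0]],
    [-1, [0, 0, 0], [0, 0, 0]],
    [-1, [0, 0, 0], [0, 0, 0]]
  ]
}}

```text
time: 7.95
position: [471.0, -51.8, 239.7]
orientation: [-0.514, 0.514, -0.486, 0.486]
ft_force: [-1.9, 0.6, -0.9]
finger_gap: 0.158
```

```bash
python3 - <<'E'
from h import *
s,R=tool();print(s['time'],s['position'],R.round(4),s['ft_force'],s['torque'])
grab('wrist','w3')
E
```

```text
7.95 [470.98078579 -51.80345651 239.66162516] [[ 5.580e-02 -8.000e-04  9.984e-01]
 [-9.984e-01  2.000e-04  5.580e-02]
 [-2.000e-04 -1.000e+00 -8.000e-04]] [-1.86071544  0.57441268 -0.86016809] [-0.03761624  0.2510601  -0.06985467]
```

View pics/w3.png

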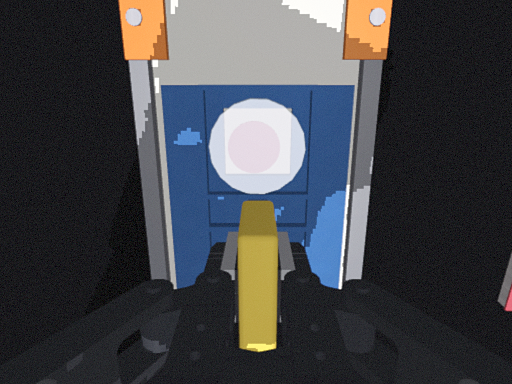

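The tray's rear edge (row 85) is in front of the lips' ends (row 59), so it is out. The dish is still in its well. Now I lift gently.

Emit:
{"method": "drive_tool", "body": {
  "motion": [
    [-1, [0, -1, 0], [0, 0, 0]],
    [-1, [0, -3, 0], [0, 0, 0]],
    [-1, [0, -5, 0], [0, 0, 0]],
    [-1, [0, -7, 0], [0, 0, 0]],
    [-1, [0, -8, 0], [0, 0, 0]],
    [-1, [0, -8, 0], [0, 0, 0]],
    [-1, [0, -8, 0], [0, 0, 0]],
    [-1, [0, -8, 0], [0, 0, 0]],
    [-1, [0, -8, 0], [0, 0, 0]],
    [-1, [0, -8, 0], [0, 0, 0]]
  ]
}}

```text
time: 9.0
position: [471.1, -51.8, 304.4]
orientation: [0.514, -0.514, 0.486, -0.486]
ft_force: [0.2, -0.3, -3.0]
finger_gap: 0.159
```

Emit:
{"method": "drive_tool", "body": {
  "motion": [
    [-1, [0, -8, 0], [0, 0, 0]],
    [-1, [0, -8, 0], [0, 0, 0]],
    [-1, [0, -8, 0], [0, 0, 0]],
    [-1, [0, -7, 0], [0, 0, 0]],
    [-1, [0, -5, 0], [0, 0, 0]],
    [-1, [0, -3, 0], [0, 0, 0]],
    [-1, [0, -1, 0], [0, 0, 0]],
    [-1, [0, 0, 0], [0, 0, 0]],
    [-1, [0, 0, 0], [0, 0, 0]],
    [-1, [0, 0, 0], [0, 0, 0]]
  ]
}}

```text
time: 10.0
position: [471.0, -51.8, 343.3]
orientation: [-0.514, 0.514, -0.486, 0.486]
ft_force: [0.2, 1.0, -2.7]
finger_gap: 0.159
```

```bash
python3 - <<'E'
from h import *
s,R=tool();print(s['time'],s['position'],R.round(4),s['ft_force'],s['torque'])
grab('wrist','w4');grab('scene','s4')
# move to put tray middle over pad (537,291.5)
g=np.array([591,-46.])-np.array([590.92,-45.0]) # grip rel. TCP at grasp
d=np.array([537,291.5])-s['position'][:2];print(d, R[:2,0]@d, R[:2,2]@d)
im=cv2.imread('pics/s4.png')[120:300,150:370];cv2.imwrite('pics/s4c.png',cv2.resize(im,None,fx=3,fy=3))
E
```

```text
10.0 [470.97631296 -51.81034983 343.34535927] [[ 5.580e-02 -7.000e-04  9.984e-01]
 [-9.984e-01  3.000e-04  5.580e-02]
 [-3.000e-04 -1.000e+00 -6.000e-04]] [ 0.20073193  0.9970316  -2.70929922] [ 0.05375954 -0.08340795  0.03121159]
[ 66.02368704 343.31034983] -339.0946489081269 85.06432632447135
```

View pics/w4.png

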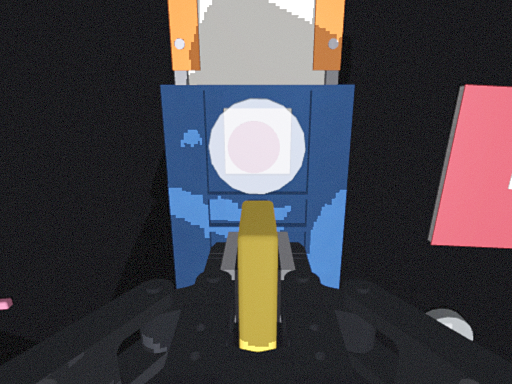

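View pics/s4c.png

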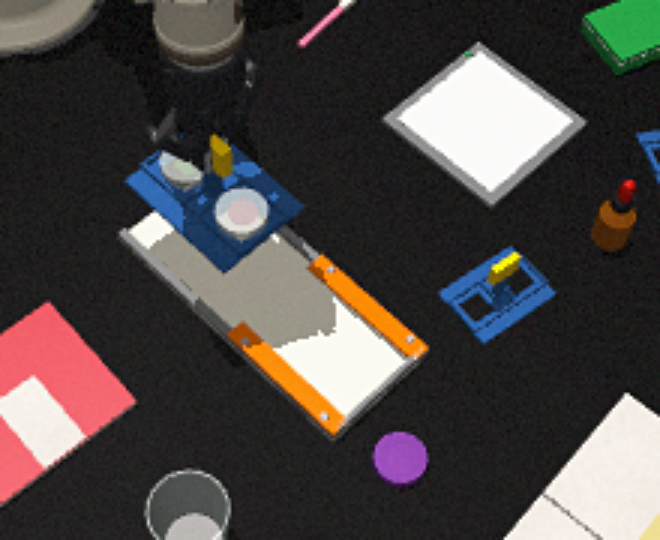

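Both dishes are in place and the tray is level. Now I carry it over the pad (-339 along tool x, +85 along tool z).

Emit:
{"method": "drive_tool", "body": {
  "motion": [
    [-1, [-2, 0, 0.5], [0, 0, 0]],
    [-1, [-5, 0, 1.25], [0, 0, 0]],
    [-1, [-8, 0, 2], [0, 0, 0]],
    [-1, [-11, 0, 2.75], [0, 0, 0]],
    [-1, [-14, 0, 3.5], [0, 0, 0]],
    [-1, [-14, 0, 3.5], [0, 0, 0]],
    [-1, [-14, 0, 3.5], [0, 0, 0]],
    [-1, [-14, 0, 3.5], [0, 0, 0]],
    [-1, [-14, 0, 3.5], [0, 0, 0]],
    [-1, [-14, 0, 3.5], [0, 0, 0]]
  ]
}}

```text
time: 11.1
position: [492.4, 61.1, 343.7]
orientation: [0.514, -0.514, 0.486, -0.486]
ft_force: [1.1, -0.1, -3.2]
finger_gap: 0.157
```

Emit:
{"method": "drive_tool", "body": {
  "motion": [
    [-1, [-14, 0, 3.5], [0, 0, 0]],
    [-1, [-14, 0, 3.5], [0, 0, 0]],
    [-1, [-14, 0, 3.5], [0, 0, 0]],
    [-1, [-14, 0, 3.5], [0, 0, 0]],
    [-1, [-14, 0, 3.5], [0, 0, 0]],
    [-1, [-14, 0, 3.5], [0, 0, 0]],
    [-1, [-14, 0, 3.5], [0, 0, 0]],
    [-1, [-14, 0, 3.5], [0, 0, 0]],
    [-1, [-14, 0, 3.5], [0, 0, 0]],
    [-1, [-14, 0, 3.5], [0, 0, 0]]
  ]
}}

```text
time: 12.1
position: [519.8, 202.4, 343.7]
orientation: [-0.514, 0.514, -0.486, 0.486]
ft_force: [0.8, -0.5, -2.9]
finger_gap: 0.16
```

Emit:
{"method": "drive_tool", "body": {
  "motion": [
    [-1, [-14, 0, 3.5], [0, 0, 0]],
    [-1, [-14, 0, 3.5], [0, 0, 0]],
    [-1, [-14, 0, 3.5], [0, 0, 0]],
    [-1, [-11, 0, 2.75], [0, 0, 0]],
    [-1, [-8, 0, 2], [0, 0, 0]],
    [-1, [-5, 0, 1.25], [0, 0, 0]],
    [-1, [-2, 0, 0.5], [0, 0, 0]],
    [-1, [0, 0, 0], [0, 0, 0]],
    [-1, [0, 0, 0], [0, 0, 0]],
    [-1, [0, 0, 0], [0, 0, 0]]
  ]
}}

```text
time: 13.1
position: [532.8, 269.7, 343.7]
orientation: [-0.514, 0.514, -0.486, 0.486]
ft_force: [0.3, -1.1, -3.2]
finger_gap: 0.159
```

```bash
python3 - <<'E'
from h import *
s,R=tool();print(s['time'],s['position'],R.round(4),s['ft_force'],s['finger_gap'],abs(s['joint_vel']).max())
grab('wrist','w5');grab('scene','s5');grab('top','t5')
d=np.array([537,291.5])-s['position'][:2];print(d, R[:2,0]@d, R[:2,2]@d)
im=cv2.imread('pics/s5.png')[60:240,200:420];cv2.imwrite('pics/s5c.png',cv2.resize(im,None,fx=3,fy=3))
E
```

```text
13.1 [532.75133998 269.70771528 343.72110003] [[ 5.520e-02 -1.000e-04  9.985e-01]
 [-9.985e-01 -1.000e-04  5.520e-02]
 [ 1.000e-04 -1.000e+00 -1.000e-04]] [ 0.27377905 -1.07084867 -3.23562525] 0.15887927004701763 0.0030368037584760105
[ 4.24866002 21.79228472] -21.524275263944467 5.446131694933269
```

View pics/w5.png

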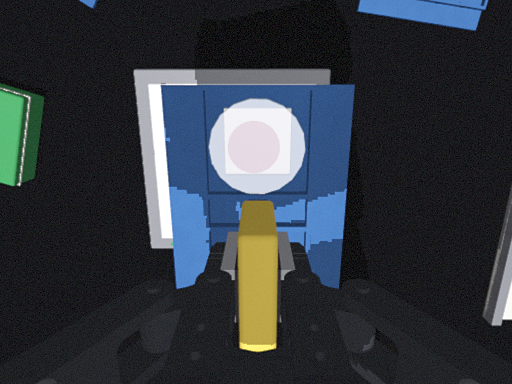

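View pics/s5c.png

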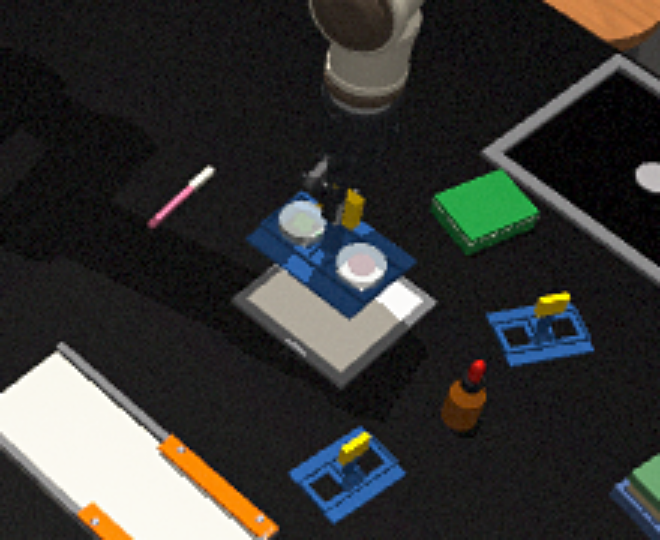

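The tray is over the pad, about 22 mm short in y (I put in slightly too little). I'll add the rest.

Emit:
{"method": "drive_tool", "body": {
  "motion": [
    [-1, [-2, 0, 0.5], [0, 0, 0]],
    [-1, [-4, 0, 1], [0, 0, 0]],
    [-1, [-5, 0, 1.25], [0, 0, 0]],
    [-1, [-5, 0, 1.25], [0, 0, 0]],
    [-1, [-4, 0, 1], [0, 0, 0]],
    [-1, [-2, 0, 0.5], [0, 0, 0]],
    [-1, [0, 0, 0], [0, 0, 0]],
    [-1, [0, 0, 0], [0, 0, 0]],
    [-1, [0, 0, 0], [0, 0, 0]],
    [-1, [0, 0, 0], [0, 0, 0]]
  ]
}}

```text
time: 14.25
position: [537.0, 292.2, 343.7]
orientation: [-0.514, 0.514, -0.486, 0.486]
ft_force: [0.1, -1.2, -3.0]
finger_gap: 0.154
```

Emit:
{"method": "drive_tool", "body": {
  "motion": [
    [-1, [0, 0, 0], [0, 0, 0]],
    [-1, [0, 0, 0], [0, 0, 0]],
    [-1, [0, 0, 0], [0, 0, 0]]
  ]
}}

```text
time: 14.55
position: [537.0, 292.3, 343.7]
orientation: [0.514, -0.514, 0.486, -0.486]
ft_force: [-0.5, 0.0, -4.1]
finger_gap: 0.159
```

```bash
python3 - <<'E'
from h import *
s,R=tool();print(s['time'],s['position'],R.round(4)[:,1],s['ft_force'],s['finger_gap'],abs(s['joint_vel']).max())
grab('top','t6');im,d,ci=grab('scene','s6');W=world(d,ci)
a=cv2.imread('pics/s6.png')[60:240,200:420];cv2.imwrite('pics/s6c.png',cv2.resize(a,None,fx=3,fy=3))
hsv=cv2.cvtColor(im,cv2.COLOR_RGB2HSV);H,S,V=[hsv[...,i].astype(int) for i in range(3)]
m=(H>100)&(H<125)&(S>120)&(V>40)&(W[...,2]>95)&(W[...,2]<135)&(abs(W[...,0]-537)<110)&(abs(W[...,1]-291)<90)
p=W[m];r=cv2.minAreaRect(p[:,:2].astype(np.float32));c,*_=np.linalg.lstsq(np.c_[p[:,:2]-[537,291.5],np.ones(len(p))],p[:,2],rcond=None)
print(len(p),r,'slopes,z',c)
E
```

```text
14.55 [537.00276423 292.30570793 343.72448487] [ 0.  0. -1.] [-0.46421535  0.01131713 -4.05569122] 0.15919835894712595 0.00403390696632612
695 ((537.7694702148438, 292.9165344238281), (154.3008575439453, 115.03823852539062), 5.2413177490234375) slopes,z [-5.69206973e-03  1.38189893e-02  1.16407286e+02]
```

View pics/s6c.png

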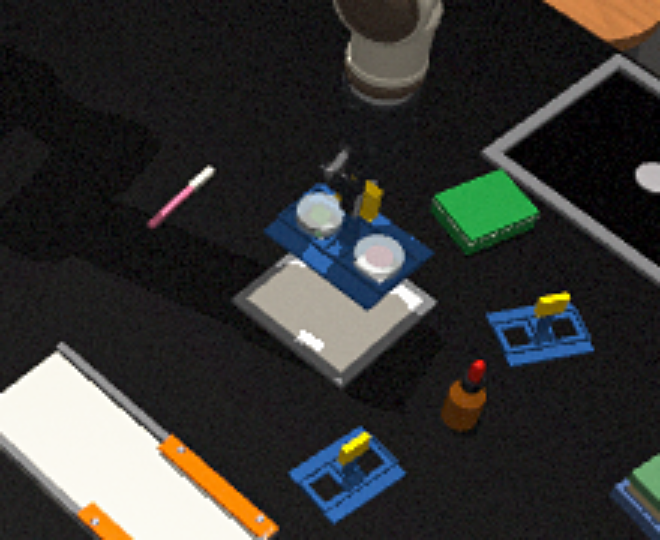

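```bash
python3 -c "
from workcell import workorder; print(workorder.close_job())"
```

```text
the job is handed in; nothing more can be done
None
```

I gripped the blue tray by its yellow grip and slid it 120 mm along the runner until it was clear of the orange lips. I then lifted it level, carried it over the light pad, and handed the job in while still holding it (about 14.6 s used). The hand-in itself gives no verdict.

**Last checks:**
- **Position:** the tray's middle was at about (538, 293) mm and the pad's middle at about (537, 291.5) mm. The tray's underside was about 100 mm above the pad.
- **Level and still:** the fitted tilt was about 0.015 rad and joint speeds were near zero.
- **Grip:** the fingers were still closed on the 14 mm grip.
- **Dishes:** both looked seated in their wells in the last scene picture. I judged this by eye and did not measure it.
- **Other things:** those in the last close-up (pen, slide box, dropper) looked undisturbed. I did not measure the others or look at them closely at the end.

**Disagreement:** the first carry move ended about 22 mm short of the pad's middle because I put in too little travel. I found it in the check and corrected it.

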